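# Pre-align a ceramic test plate and put it on the vacuum chuck

## Task

Push the white ceramic test plate into the corner of the dark squaring nest until it sits flush against both fences. Then pick it up and lay it gently on the pad of the vacuum station, centred and in line with the pad so that the pad is fully covered, let go of it, and only then switch the vacuum on by pressing down the green end of the rocker until it snaps over. Leave the other things on the bench where they are.

Things in the scene. Friction and masses are not known exactly. Their poses are not given: they have to be found in the camera images.
- test_plate: The test plate: white ceramic with a printed copper and brass pattern on top, 44 mm (x) by 80 mm (y) by 14 mm thick, about 0.16 kg, loose. Origin at the centre of its underside, z up. It starts askew on the nest, away from the fences, its y axis within 0.35 rad of the nest's y. Either end may come first.
- squaring_nest: The squaring nest, fixed to the bench: dark plate, 135 mm (x) by 160 mm (y) by 8 mm, with two low bright steel fences, 5 mm high above the plate and 14 mm wide, along its far and left sides; the near and right sides are open. Origin: centre of its underside, on the bench; x points away from the robot, y to the left, turned by the nest's yaw.
- nest_corner (a point): Where the planes of the two fence faces meet, on the nest's upper face (8 mm above the bench); axes as the nest's. From here the long fence runs 127 mm to -y, facing -x; the short fence runs 95 mm to -x, facing -y. The plate stands 9 mm higher than the fences, so fingers can close on it above them.
- nest_square_spot (a point): Where the plate's origin lies when the plate is flush against both fences (its y along the nest's y): 22 mm from the long fence and 40 mm from the short one, on the nest's upper face, 8 mm above the bench. Axes as the nest's; it is at x = 23 mm, y = 15 mm from the nest's centre.
- vacuum_station: The vacuum station, fixed to the bench: a low white housing, 209 mm (x) by 109 mm (y) by 30 mm high. Origin: centre of its underside, on the bench; x points away from the robot, y to the left, turned by the station's yaw. On its far half is the bright steel chuck pad on a grey field; on its near half the rocker (right) and a small flat vacuum gauge (left).
- chuck_pad (a point): Centre of the top of the chuck pad, 40 mm above the bench; axes as the station's. The pad is 72 mm along the station's x and 36 mm along its y and stands 10 mm proud of the housing, so the plate laid centrally, long side along the station's x, overhangs it by 4 mm all round. Fingers may pass beside it.
- vacuum_rocker (a joint): Angle of the vacuum rocker: 0 = off (green near end up), 0.36 rad = on (green end down). It is over-centre: push it past 0.18 rad and it snaps over and stays. The paddle is 56 mm long along the station's x and 30 mm wide and pivots at its middle about the station's y; the far half is black, the half near the robot green.
- rocker_on_end (a point): Point on the upper face of the green end of the rocker, 21 mm from the pivot, where to press straight down; in the off position it lies 46 mm above the bench, in the on position, against a hard stop, 39 mm. About 3 N at this point starts it moving.
- tweezers: Fine steel tweezers, 14 x 120 x 8 mm, lying on the bench. A bystander.
- dropper_bottle: A white dropper bottle, 34 mm across, 98 mm tall, standing. A bystander.
- objective_can: A white canister with a blue lid, 40 mm across, 53 mm tall, standing. A bystander.
- lens_brush: A wooden-handled lens brush, 10 x 147 x 10 mm, lying. A bystander.

How it is judged (in metres and radians):
On the way, in this order (a step that is already met when the one before it is completed fails the run):
1. the plate lies flush in the corner of the nest, against both fences (angle between the x axis of test_plate and the x axis of squaring_nest, either way round below 0.03 rad and angle between test_plate's own z axis and vertical below 0.05 rad and x of test_plate in the frame of nest_square_spot between -0.002 and 0.002 m and y of test_plate in the frame of nest_square_spot between -0.002 and 0.002 m and z of test_plate in the frame of nest_square_spot between -0.002 and 0.003 m), for 0.2 s.
2. the plate lies on the chuck pad, covering it, let go and at rest, with the vacuum still off (x of test_plate in the frame of chuck_pad between -0.004 and 0.004 m and y of test_plate in the frame of chuck_pad between -0.004 and 0.004 m and z of test_plate in the frame of chuck_pad between -0.002 and 0.002 m and angle between the y axis of test_plate and the x axis of vacuum_station, either way round below 0.06 rad and angle between test_plate's own z axis and vertical below 0.03 rad and linear speed of test_plate below 0.01 m/s and contact force between test_plate and the arm below 0.1 N and contact force between test_plate and the fingers below 0.1 N and value of joint vacuum_rocker below 0.1 rad), for 0.2 s.
At the end, for the whole second after the job is handed in: The plate lies flat and still on the chuck pad, its centre within 4 mm of the pad's centre along each axis of the pad and its long side within 0.06 rad of the pad's, nothing holding it, and the rocker has snapped over to on (over 0.32 rad) (x of test_plate in the frame of chuck_pad between -0.004 and 0.004 m and y of test_plate in the frame of chuck_pad between -0.004 and 0.004 m and z of test_plate in the frame of chuck_pad between -0.002 and 0.002 m and angle between the y axis of test_plate and the x axis of vacuum_station, either way round below 0.06 rad and angle between test_plate's own z axis and vertical below 0.03 rad and linear speed of test_plate below 0.01 m/s and contact force between test_plate and the arm below 0.1 N and contact force between test_plate and the fingers below 0.1 N and value of joint vacuum_rocker above 0.32 rad); the robot touches nothing.
It fails at once if the tweezers, dropper bottle, objective canister or lens brush is shifted by more than 20 mm (distance of any of tweezers, dropper_bottle, objective_can, lens_brush from where it was at the start of the episode above 0.02 m).
It fails at once if the plate is tipped by more than 30 degrees (angle between test_plate's own z axis and vertical above 0.52 rad).
It fails at once if the plate is dropped (moves faster than 0.45 m/s while the fingers do not hold it: a fall of about 10 mm) (linear speed of test_plate above 0.45 m/s and contact force between test_plate and the fingers below 0.1 N).
It fails at once if the plate is banged onto the vacuum station (over 60 N) (contact force between test_plate and vacuum_station above 60 N).
It also fails if it takes over 64 s, if anything falls off the work surface, if the arm or the gripper's body presses on something with over 40 N, if the wrist force passes 120 N, or if a joint passes its speed limit or range.

## Robot

A 7-joint arm with a two-finger parallel gripper is mounted at the origin on a cart in front of the work surface, level with it; the furniture and walls round the work are solid. World frame = base frame: x ahead of the robot, y to its left, z up, the work surface at z = 0. Lengths are in mm, angles in rad, forces in N, time in s.
With the tool pointing down it reaches from about 400 to 925 mm from the base axis. Payload 4.1 kg.
Tool frame: the origin (TCP) lies on the centre line of the jaws, within the pads' length; the fingertips stand 19 mm ahead of it and the grasp point (between the pads) is the TCP; z points along the fingers, y is the direction in which the jaws open and shut (so a half turn about z gives the same grasp; the last joint's range is limited). The gripper opens to 85 mm and grips with 20 to 120 N. Pads are 22 mm wide; open, the fingers measure 114 mm over their backs; the gripper's body (76 mm by 85 mm) begins 54 mm behind the grasp point. The pads swing forward as they close: fully open they stand 13 mm farther back than shut.
Start: joints at [1.216, 0.398, 0.045, 1.537, -0.019, 1.207, -0.051], TCP at [164.498, -628.873, 250.347] pointing down, gripper open.
Joint ranges: [-2.82, 2.82], [-0.49, 2.23], [-1.37, 1.46], [0, 2.46], [-1.36, 4.5], [0.23, 2], [-2.94, 2.94]. Speed limits (rad/s): [2.57, 2.57, 3.14, 3.14, 3.14, 3.14, 3.14].

## Interface

Orientations are given as a unit quaternion [w, x, y, z].
In Python, from bench import robot gives the robot as it stands. Calls block until the motion is done:
- robot.move_pose(position, orientation): joint-space move of the TCP to a pose.
- robot.move_linear(position, rotation=None, max_speed=150): straight line of the TCP; rotation=None keeps the orientation; max_speed is the mean speed in mm/s.
- robot.move_joints(angles): joint-space move.
- robot.gripper_to(opening, effort=None): finger opening in mm; effort is the grip in N (None keeps the last); returns when the fingers have stopped.
- robot.hold(seconds).
- robot.ik(position, orientation): joint angles nearest the present ones, or None.
- robot.capture(name): name is "side" or "top"; returns (picture, depth): 400x640x3 uint8, blue, green, red; 400x640 float32, mm along the optical axis (not along the pixel's ray), 0 where there is no reading.
- robot.camera_model(name): a dict with "fov_y" (degrees; the focal length in pixels is half the picture's height over the tangent of half this angle, whatever the lens; pixels are square), "cx", "cy" (the principal point, pixels), "R" (3x3) and "t" (3): a world point X has camera coordinates R X + t. Camera axes: x right, y down, z forward; pixel columns grow to the right and rows downward; lengths in mm; the calibration is good to about 2 mm. A picture is of the moment at which its call begins. camera_model takes no time and is no camera call.
A pose or a line that the arm cannot do raises robot.PlanningError and nothing moves.
- robot.finish_job(): hands the job in, once; it reports no verdict.
Readings, each from a call of its own:
- robot.read_time_s(): time.
- robot.read_qpos(): joint angles.
- robot.read_qvel(): joint speeds.
- robot.read_joint_efforts(): joint torques, N m.
- robot.read_position(): TCP position.
- robot.read_tcp_rot(): TCP orientation.
- robot.read_wrist_force(): force on the tool from outside, world axes, zero at the start.
- robot.read_moment(): the same for the moment, N m.
- robot.read_opening(): finger opening in mm.
Only numpy, scipy, OpenCV 4.12 (cv2) and the standard library are available. Lean on these libraries where they do the work, as an engineer would, in place of code of your own. Each camera call takes 0.05 s, during which the arm holds its last target. There are 200 camera calls.

## Working session

There is one attempt and no reset: what is moved stays moved. The work goes in short steps, each a Python script; the robot and the scene stay as the last script left them, time stands still between calls to the robot, and variables do not carry over. Pictures are saved under pics/ and viewed, about 8 in all and at most 12, crops included, and the job is handed in when it is done.

```bash
mkdir -p pics; ls; python3 - <<'E'
from bench import robot
import cv2,numpy as np
for n in("top","side"):
    p,d=robot.capture(n); cv2.imwrite(f"pics/{n}0.png",p); np.save(f"{n}0.npy",d)
    m=robot.camera_model(n); print(n,m,-np.array(m["R"]).T@np.array(m["t"]))
print(robot.read_tcp_rot(),robot.read_wrist_force())
E
```

```text
pics
top {'fov_y': 55.38063398211224, 'cx': 313.4912763128661, 'cy': 202.23246089383133, 'R': array([[-0.02934988, -0.99909749, -0.03070492],
       [-0.98318294,  0.03439444, -0.1793553 ],
       [ 0.18024951,  0.0249245 , -0.98330508]]), 't': array([197.37270215, 555.62479474, 836.74183481])} [401.25138416 157.22879683 928.48706311]
side {'fov_y': 45.56371184431785, 'cx': 311.5552518900708, 'cy': 188.61519068199445, 'R': array([[ 0.83292046, -0.55334368, -0.0073676 ],
       [-0.22704944, -0.32956419, -0.91642566],
       [ 0.50467025,  0.76498249, -0.40013713]]), 't': array([-373.08411445,  247.79995168,  684.22168362])} [  21.70590267 -648.19535477  498.12400131]
[-8.74735165e-04  9.91824055e-01  1.27609748e-01 -1.75154095e-04] [ 0.38204357  0.26120303 -0.20060346]
```

View pics/top0.png

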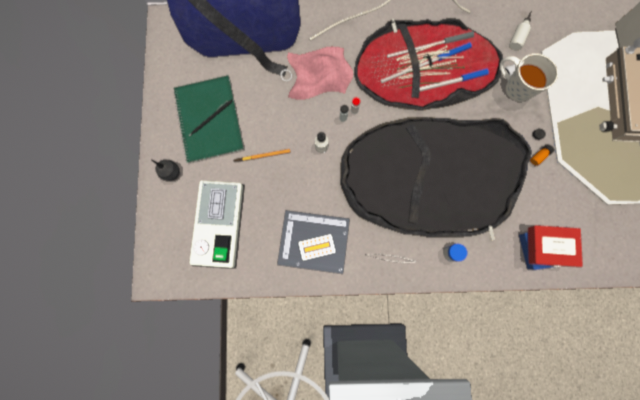

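View pics/side0.png

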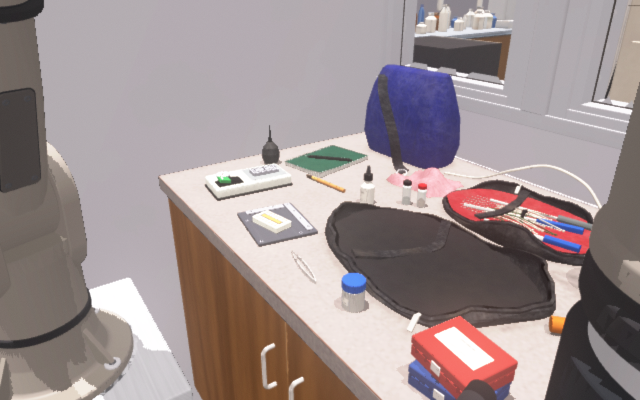

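```bash
cat > h.py <<'E'
import numpy as np, cv2
from bench import robot
def ray(name,uv,z):
    "world xy(z) of pixel(s) on the plane at height z"
    m=robot.camera_model(name); R=np.array(m["R"]); t=np.array(m["t"])
    f=200/np.tan(np.radians(m["fov_y"]/2)); uv=np.atleast_2d(uv).astype(float)
    d=np.c_[(uv[:,0]-m["cx"])/f,(uv[:,1]-m["cy"])/f,np.ones(len(uv))]@R
    c=-R.T@t
    return (c+d*((z-c[2])/d[:,2])[:,None])[:,:2]
def proj(name,X):
    m=robot.camera_model(name); f=200/np.tan(np.radians(m["fov_y"]/2))
    c=np.atleast_2d(X)@np.array(m["R"]).T+np.array(m["t"])
    return np.c_[c[:,0]/c[:,2]*f+m["cx"],c[:,1]/c[:,2]*f+m["cy"]]
def big(mask):
    c,_=cv2.findContours(mask.astype(np.uint8),cv2.RETR_EXTERNAL,cv2.CHAIN_APPROX_NONE)
    return max(c,key=cv2.contourArea)
E
python3 - <<'E'
import cv2
t=cv2.imread("pics/top0.png")[175:280,180:360]; s=cv2.imread("pics/side0.png")[155:250,195:335]
cv2.imwrite("pics/tc.png",cv2.resize(t,None,fx=4.4,fy=4.4,interpolation=2))
cv2.imwrite("pics/sc.png",cv2.resize(s,None,fx=5.5,fy=5.5,interpolation=2))
from h import *
print(ray("top",[[314,241],[217,224],[317,247],[390,258],[322,142]],8))
d=np.load("top0.npy"); print(d[247,317],d[205,217],d[241,217])
E
```

```text
[[474.95328732 182.12482004]
 [524.06412739 418.54592468]
 [460.33443093 175.33906412]
 [428.87848941   2.60636818]
 [723.91292385 154.51439205]]
900.0132 909.986 895.61914
```

View pics/tc.png

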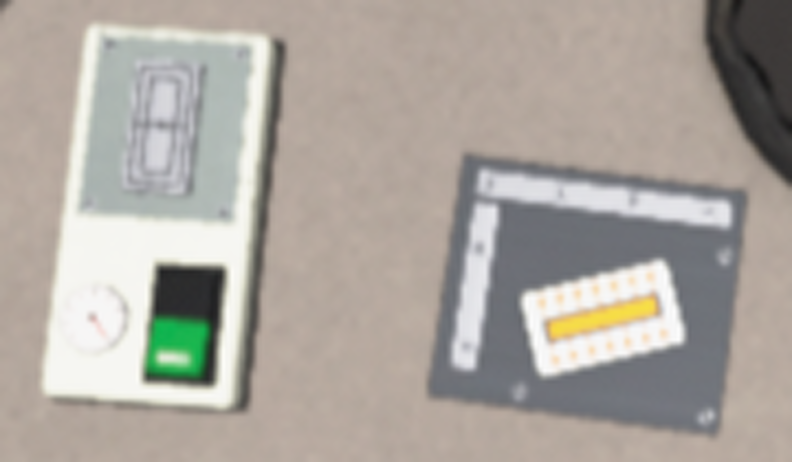

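View pics/sc.png

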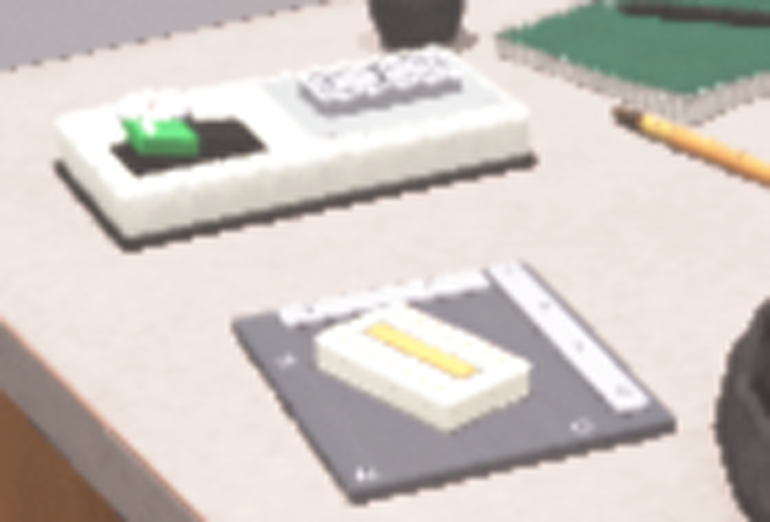

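```bash
cat >> h.py <<'E'
def cloud(name,d):
    m=robot.camera_model(name); R=np.array(m["R"]); t=np.array(m["t"])
    f=200/np.tan(np.radians(m["fov_y"]/2)); v,u=np.mgrid[:400,:640]
    c=np.stack([(u-m["cx"])/f*d,(v-m["cy"])/f*d,d],-1)
    return (c-t)@R
def rect(P):
    "min-area rectangle, centre-of-mass and long-axis angle of xy points"
    (c,s,a)=cv2.minAreaRect(P[:,:2].astype(np.float32)); b=cv2.boxPoints((c,s,a))
    e=[b[1]-b[0],b[2]-b[1]]; l=max(e,key=np.linalg.norm); a=np.arctan2(l[1],l[0])
    w,V=np.linalg.eigh(np.cov(P[:,:2].T)); p=np.arctan2(V[1,1],V[0,1])
    f=lambda a:(a+np.pi/4)%np.pi-np.pi/4
    return np.round(c,1),np.round(np.sort(s),1),round(f(a),3),np.round(P[:,:2].mean(0),1),round(f(p),3)
E
cat > meas.py <<'E'
from h import *
for n in("top","side"):
    p=cv2.imread(f"pics/{n}0.png"); W=cloud(n,np.load(f"{n}0.npy"))
    x,y,z=W[...,0],W[...,1],W[...,2]; hsv=cv2.cvtColor(p,cv2.COLOR_BGR2HSV)
    st=(abs(x-524)<140)&(abs(y-418)<90); ne=(abs(x-475)<100)&(abs(y-182)<110)
    print(n,"table z",np.median(z[st&(abs(z)<5)]))
    for k,m in dict(station=st&(z>24)&(z<60),pad=st&(z>36)&(z<45)&(x>530),rock=st&(z>33)&(z<60)&(x<530),nest=ne&(z>4.5)&(z<11),fence=ne&(z>10.6)&(z<15)&((y>205)|(x>505)),plate=ne&(z>18)&(z<27),
        green=st&(hsv[...,0]>45)&(hsv[...,0]<75)&(hsv[...,1]>150)).items():
        # keep biggest blob
        c,l,s,_=cv2.connectedComponentsWithStats(m.astype(np.uint8)); 
        if c<2: print(k,"none"); continue
        m=l==1+np.argmax(s[1:,4]); P=W[m]
        print(k,m.sum(),"z",np.round(np.percentile(P[:,2],[5,50,95]),1),*rect(P))
E
python3 meas.py
```

```text
top table z -0.18281552633729986
station 3650 z [27.1 30.7 42.1] [524.1 416.6] [105.5 204.9] -0.101 [521.1 414.9] -0.095
pad 449 z [37.3 39.8 42.4] [569.5 412.5] [36.8 71.6] -0.103 [569.3 411.9] -0.097
rock 410 z [33.5 40.3 47.2] [461.  400.5] [41.7 67.3] -0.083 [462.2 398.9] -0.08
nest 2443 z [ 5.5  7.8 10.3] [474.2 185.1] [135.9 162.5] 1.402 [469.7 181.7] 1.377
fence 287 z [11.  12.9 14.7] [525.4 174.2] [ 16. 140.] 1.386 [525.6 175.3] 1.404
plate 625 z [19.5 22.1 24.6] [459.3 176.3] [44.2 79.6] 1.778 [459.2 176.2] 1.78
green 137 z [39.1 43.5 48. ] [450.2 399.9] [28.6 30.1] -0.039 [451.5 399. ] 0.704
side table z -0.24608760088770099
station 1261 z [25.8 30.4 41.6] [523.  416.5] [107.  203.8] -0.092 [513.2 403.7] -0.114
pad 160 z [36.9 39.3 40.9] [568.7 413.8] [40.6 73.5] -0.099 [567.8 411.4] -0.103
rock 219 z [33.7 38.4 46.5] [464.  423.3] [64.8 88. ] 1.455 [461.3 409. ] 1.456
nest 1288 z [5.6 7.6 9.9] [473.9 184.1] [135.7 162.5] 1.4 [462.3 166. ] 1.642
fence 185 z [11.  12.4 13.9] [525.1 173.8] [ 15.6 140.2] 1.402 [524.  170.2] 1.404
plate 380 z [19.1 21.7 23.2] [459.3 176.7] [45.5 81.6] 1.775 [457.8 174. ] 1.778
green none
```

```bash
cat >> h.py <<'E'
NY=-0.170; S=np.array([499.3,195.6]); SY=-0.098; PAD=np.array([569.3,412.2]); ROCK=np.array([443.8,400.5])
R2=lambda a:np.array([[np.cos(a),-np.sin(a)],[np.sin(a),np.cos(a)]])
N=lambda x,y:S+R2(NY)@[x,y]
q=lambda a:np.array([0,np.cos(a/2),np.sin(a/2),0])
F=lambda:np.mean([robot.read_wrist_force() for _ in range(3)],0)
P=lambda:np.array(robot.read_position())
def guard(direction,dist,step,thr,speed=30):
    "advance in small steps until the opposing force passes thr; returns travelled, forces"
    d=np.array(direction,float); p0=P(); f0=F(); log=[]
    for i in range(1,int(round(dist/step))+1):
        robot.move_linear(p0+d*step*i,max_speed=speed); f=-(F()-f0)@d; log.append(round(f,1))
        if f>thr: break
    print("guard",round(step*i,2),log,"pos",np.round(P(),1),"t",robot.read_time_s()); return step*i
E
python3 - <<'E'
from h import *
q0=robot.read_qpos()
for nm,(xy,z) in dict(a=(N(-88,-26),30),b=(N(-33,-26),30),g=(S,34),pad=(PAD,60),rock=(ROCK,60)).items():
    for a in (NY,NY+np.pi,NY+np.pi/2,NY-np.pi/2,SY,SY+np.pi):
        j=robot.ik([*xy,z],q(a)); print(nm,round(a,2),None if j is None else np.round(j,2))
robot.move_pose([*N(-88,-26),200],q(NY)); robot.gripper_to(44,20); print(robot.read_opening())
robot.move_linear([*N(-88,-26),46],max_speed=150); print(P(),robot.read_tcp_rot(),robot.read_time_s())
guard([0,0,-1],24,1,2.5)
E
```

```text
a -0.17 [ 0.28  0.52 -0.95  2.18  0.64  0.75 -2.85]
a 2.97 [ 0.25  0.5  -0.92  2.18  0.61  0.74  0.32]
a 1.4 [ 0.3   0.54 -0.99  2.18  0.66  0.76 -1.3 ]
a -1.74 [ 0.42  0.63 -1.16  2.18  0.8   0.86  1.72]
a -0.1 [ 0.28  0.52 -0.96  2.18  0.64  0.75 -2.78]
a 3.04 [ 0.25  0.5  -0.92  2.18  0.61  0.73  0.39]
b -0.17 [ 0.21  0.54 -0.81  2.08  0.57  0.76 -2.7 ]
b 2.97 [ 0.37  0.63 -1.03  2.07  0.74  0.85  0.3 ]
b 1.4 [ 0.39  0.66 -1.07  2.07  0.77  0.88 -1.3 ]
b -1.74 [ 0.45  0.72 -1.16  2.07  0.85  0.93  1.79]
b -0.1 [ 0.2   0.53 -0.79  2.08  0.56  0.75 -2.61]
b 3.04 [ 0.36  0.63 -1.02  2.07  0.73  0.85  0.38]
g -0.17 [ 0.16  0.58 -0.77  1.98  0.56  0.81 -2.67]
g 2.97 [ 0.3   0.67 -0.98  1.98  0.72  0.89  0.33]
g 1.4 [ 0.36  0.72 -1.07  1.98  0.79  0.94 -1.29]
g -1.74 [ 0.41  0.78 -1.16  1.97  0.87  1.    1.79]
g -0.1 [ 0.15  0.57 -0.76  1.98  0.55  0.8  -2.59]
g 3.04 [ 0.3   0.67 -0.98  1.98  0.72  0.89  0.41]
pad -0.17 [-0.28  0.74 -0.62  1.54  0.48  1.01 -2.78]
pad 2.97 [-0.17  0.8  -0.81  1.54  0.63  1.08  0.27]
pad 1.4 [-0.21  0.77 -0.73  1.54  0.56  1.05 -1.26]
pad -1.74 [ 0.    0.
[... 334 characters left out ...]
.81  0.85  1.11  1.5 ]
rock -0.1 [-1.    0.53  0.25  1.84 -0.17  0.8  -2.33]
rock 3.04 [-0.    0.82 -1.16  1.81  0.85  1.11  0.  ]
44.116224525806786
[408.74362584 185.27402674  46.61194877] [-3.52461104e-04  9.96386243e-01 -8.49348644e-02  6.32525031e-04] 4.7417
guard 22 [np.float64(-0.9), np.float64(-0.6), np.float64(-0.1), np.float64(-0.3), np.float64(-2.1), np.float64(-0.9), np.float64(-0.7), np.float64(-0.5), np.float64(-0.1), np.float64(-0.2), np.float64(-0.7), np.float64(-0.9), np.float64(-0.6), np.float64(-0.3), np.float64(0.5), np.float64(-1.6), np.float64(0.1), np.float64(-0.7), np.float64(-0.3), np.float64(-0.3), np.float64(-0.5), np.float64(4.7)] pos [408.9 185.4  25. ] t 10.2417
```

```bash
python3 - <<'E'
from h import *
p=N(-88,-26); robot.move_linear([*p,28.5],max_speed=60)
robot.move_linear([*N(-37,-26),28.5],max_speed=60)
print("before",R2(-NY)@(P()[:2]-S),P(),F(),robot.read_time_s())
d=[*R2(NY)@[1,0],0]
guard(d,9,1,5)
print("after",R2(-NY)@(P()[:2]-S)); p_=P()
robot.move_linear([*N(-50,-26),28.5],max_speed=100)
c,dd=robot.capture("side"); cv2.imwrite("pics/side1.png",c); np.save("side1.npy",dd)
W=cloud("side",dd); z=W[...,2]; m=(abs(W[...,0]-490)<60)&(abs(W[...,1]-180)<80)&(z>18)&(z<25)
cv2.imwrite("pics/s1.png",cv2.resize(c[140:280,180:360],None,fx=4,fy=4,interpolation=2))
n,l,s,_=cv2.connectedComponentsWithStats(m.astype(np.uint8)); m=l==1+np.argmax(s[1:,4]); r=rect(W[m]); print(r,R2(-NY)@(r[0]-S))
E
```

```text
before [-37.00883241 -26.02631071] [458.42146615 176.21010583  28.49584524] [ 0.71205621 -1.01483737  1.08867276] 11.4917
guard 6 [np.float64(1.2), np.float64(1.9), np.float64(2.4), np.float64(1.7), np.float64(1.7), np.float64(5.5)] pos [463.5 175.3  28.4] t 12.9917
after [-31.86895101 -26.09936375]
(array([493.7, 163.3]), array([45.3, 82.9]), np.float32(1.395), array([492.7, 158.9]), np.float64(1.309)) [ -0.05468482 -32.78180913]
```

View pics/s1.png

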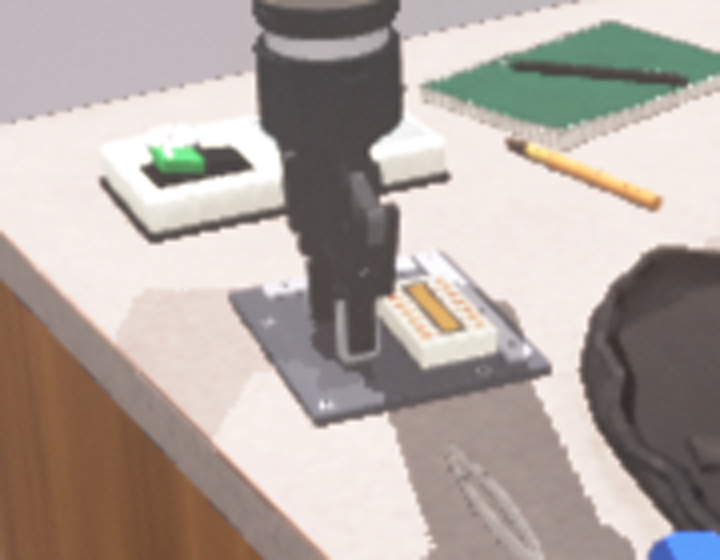

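```bash
python3 - <<'E'
from h import *
robot.move_linear([*N(-50,-26),70],max_speed=200); robot.gripper_to(0)
robot.move_linear([*N(0,-96),70],max_speed=200)
robot.move_linear([*N(0,-96),31.5],max_speed=120)
print("Fz",F())
robot.move_linear([*N(0,-59.5),31.5],max_speed=60); print(R2(-NY)@(P()[:2]-S))
guard([*R2(NY)@[0,1],0],11,1,5)
print("after",R2(-NY)@(P()[:2]-S))
robot.move_linear([*N(0,-64),31.5],max_speed=120)
robot.move_linear([*N(0,-64),50],max_speed=200)
robot.move_linear([*N(-46,0),50],max_speed=200)
robot.move_linear([*N(-46,0),31.5],max_speed=100)
robot.move_linear([*N(-34.5,0),31.5],max_speed=60)
guard([*R2(NY)@[1,0],0],7,1,5)
print("after",R2(-NY)@(P()[:2]-S))
robot.move_linear([*N(-46,0),31.5],max_speed=120)
robot.move_linear([*N(-46,0),110],max_speed=200)
E
```

```text
Fz [-0.19560859  0.42863446 -0.03185531]
[ -0.09295783 -59.25268842]
guard 9 [np.float64(-0.4), np.float64(1.1), np.float64(0.9), np.float64(-0.4), np.float64(0.4), np.float64(-0.3), np.float64(0.7), np.float64(2.1), np.float64(5.6)] pos [490.5 144.6  31.3] t 18.2917
after [ -0.06528114 -51.77045697]
guard 3 [np.float64(-0.5), np.float64(2.0), np.float64(5.8)] pos [467.9 201.1  31.7] t 20.775
after [-31.88186826   0.10168437]
```

```bash
python3 - <<'E'
from h import *
robot.move_pose([*S,160],q(NY+np.pi/2)); robot.gripper_to(64)
c,dd=robot.capture("side"); np.save("side2.npy",dd); cv2.imwrite("pics/s2.png",cv2.resize(c[130:250,200:340],None,fx=5,fy=5,interpolation=2))
W=cloud("side",dd); z=W[...,2]; m=(abs(W[...,0]-490)<80)&(abs(W[...,1]-180)<80)&(z>17.5)&(z<25)
n,l,s,_=cv2.connectedComponentsWithStats(m.astype(np.uint8)); m=l==1+np.argmax(s[1:,4]); r=rect(W[m]); print(m.sum(),r,R2(-NY)@(r[0]-S),robot.read_time_s(),robot.read_qpos(),robot.read_opening())
E
```

```text
345 (array([499.3, 195.3]), array([44.7, 83.4]), np.float32(1.402), array([497.5, 191.8]), np.float64(1.432)) [ 0.0507547  -0.29567543] 23.7083 [ 0.44085059  0.51250799 -1.15363318  1.88785231  0.52950067  1.09224222
 -1.09271701] 64.39911562289575
```

View pics/s2.png

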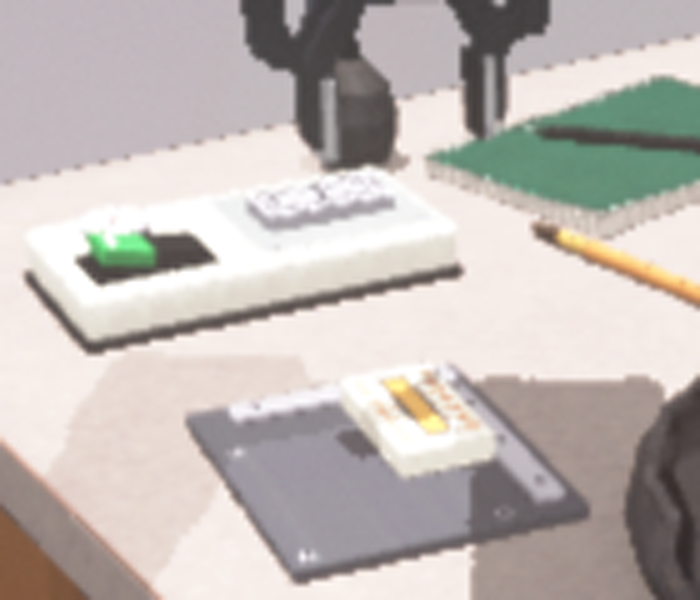

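```bash
python3 - <<'E'
from h import *
p=N(0.5,0)
robot.move_linear([*p,45],max_speed=150); robot.move_linear([*p,31.5],max_speed=60)
f=F(); print("down",P(),f)
robot.gripper_to(38,40); print("closed",robot.read_opening(),P(),F())
z0=P()[2]; print("z0",z0)
robot.move_linear([*p,37],max_speed=40); robot.move_linear([*p,130],max_speed=120); print("lift",robot.read_opening(),F())
robot.move_pose([*PAD,130],q(SY+np.pi))
robot.move_linear([*PAD,31.5+32+10],max_speed=100); print(P(),F(),robot.read_opening(),robot.read_time_s(),robot.read_tcp_rot())
for n in("top","side"):
    c,d=robot.capture(n); cv2.imwrite(f"pics/{n}3.png",c); np.save(f"{n}3.npy",d)
t=cv2.imread("pics/top3.png")[175:250,180:280]; s=cv2.imread("pics/side3.png")[140:215,195:295]
cv2.imwrite("pics/m3.png",cv2.resize(np.vstack([t,s]),None,fx=4,fy=4,interpolation=2))
E
```

```text
down [499.59293279 195.30166852  31.21943492] [-0.51942417 -0.49444764 -0.60778764]
closed 42.46820589077868 [500.11048112 195.72687206  31.97145775] [-1.12413915 -0.60046164  3.68050657]
z0 31.971457750010952
lift 42.69894563811596 [-0.73436585 -0.09128011 -0.58086802]
[569.27687491 412.52170157  73.63250458] [-0.40338554 -0.3728143  -0.85199871] 42.72191456021577 28.425 [-5.48191692e-05  4.89397486e-02  9.98801686e-01  2.98461405e-04]
```

View pics/m3.png

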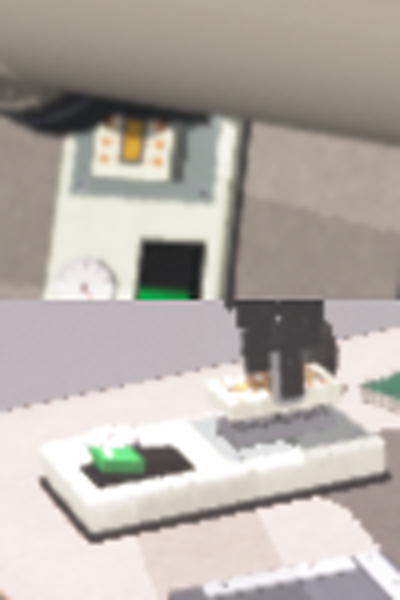

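```bash
cat > m4.py <<'E'
from h import *
import sys
k,lo,hi=sys.argv[1],float(sys.argv[2]),float(sys.argv[3])
for n in("top","side"):
    W=cloud(n,np.load(f"{n}{k}.npy")); p=cv2.imread(f"pics/{n}{k}.png").astype(int)
    L=(W[...,:2]-PAD)@R2(SY); z=W[...,2]
    bright=p.max(-1)>130
    m=(abs(L[...,0])<50)&(abs(L[...,1])<32)&(z>lo)&(z<hi)&bright
    Q=L[m]; Z=z[m]; print(n,m.sum(),"x' pct",np.round(np.percentile(Q[:,0],[0,1,3,50,97,99,100]),1),"y'",np.round(np.percentile(Q[:,1],[0,1,3,50,97,99,100]),1),"z",np.round(np.percentile(Z,[1,50,99]),1))
    for a,b in((-45,-35),(-35,-25),(-25,-15),(15,25),(25,35),(35,45)):
        s=Q[(Q[:,0]>a)&(Q[:,0]<b)]
        if len(s)>2: print("  x bin",a,len(s),"y' min/max",np.round([s[:,1].min(),s[:,1].max()],1))
    for a in range(-24,24,8):
        s=Q[(Q[:,1]>a)&(Q[:,1]<a+8)]
        if len(s)>2: print("  y bin",a,len(s),"x' min/max",np.round([s[:,0].min(),s[:,0].max()],1))
E
python3 m4.py 3 52 68
```

```text
top 251 x' pct [-41.4 -41.2 -41.  -27.3 -11.7 -11.1 -10.9] y' [-24.4 -23.3 -23.   -2.5  18.5  20.2  20.8] z [55.1 63.1 67. ]
  x bin -45 63 y' min/max [-23.3  20.7]
  x bin -35 81 y' min/max [-23.4  20.8]
  x bin -25 83 y' min/max [-23.6  20.3]
  y bin -24 54 x' min/max [-41.1 -11.1]
  y bin -16 46 x' min/max [-41.2 -11.5]
  y bin -8 39 x' min/max [-40.6 -15.5]
  y bin 0 40 x' min/max [-41.  -11.4]
  y bin 8 46 x' min/max [-41.2 -10.9]
  y bin 16 25 x' min/max [-41.4 -11.2]
side 251 x' pct [-43.1 -42.4 -41.5 -12.3  36.3  38.4  38.9] y' [-28.4 -26.5 -25.8 -14.   20.6  23.2  27.4] z [52.2 62.5 65.7]
  x bin -45 46 y' min/max [-24.  21.]
  x bin -35 37 y' min/max [-24.2  18.9]
  x bin -25 36 y' min/max [-23.4  23.1]
  x bin 15 25 y' min/max [-24.    2.4]
  x bin 25 33 y' min/max [-22.1  21.3]
  x bin 35 12 y' min/max [-22.1  19. ]
  y bin -24 99 x' min/max [-42.5  38.4]
  y bin -16 32 x' min/max [-41.   36.7]
  y bin -8 29 x' min/max [-43.1  38.5]
  y bin 0 23 x' min/max [-43.   36.9]
  y bin 8 26 x' min/max [-42.2  34.1]
  y bin 16 24 x' min/max [-42.2  38.9]
```

```bash
python3 - <<'E'
from h import *
T=PAD+R2(SY)@[1.8,1.3]
robot.move_linear([*T,73.5],max_speed=30); robot.move_linear([*T,66.5],max_speed=40); print(P())
guard([0,0,-1],6,0.5,3)
robot.gripper_to(60,20); print(robot.read_opening(),P(),F())
robot.move_linear([*T,140],max_speed=120)
robot.move_pose([*(ROCK),150],q(SY+np.pi)); robot.gripper_to(0)
for n in("top","side"):
    c,d=robot.capture(n); cv2.imwrite(f"pics/{n}5.png",c); np.save(f"{n}5.npy",d)
t=cv2.imread("pics/top5.png")[175:275,180:280]; s=cv2.imread("pics/side5.png")[130:230,195:295]
cv2.imwrite("pics/m5.png",cv2.resize(np.hstack([t,s]),None,fx=4,fy=4,interpolation=2)); print(P(),robot.read_time_s())
E
python3 m4.py 5 49 60
```

```text
[571.06740452 412.97070969  65.8697125 ]
guard 2.5 [np.float64(0.1), np.float64(0.0), np.float64(-0.2), np.float64(2.4), np.float64(5.8)] pos [571.1 413.   64.1] t 30.35
60.027268607640934 [571.0345441  412.9675831   63.06877874] [ 0.9284748   0.79512746 -0.19395851]
[443.79889678 400.55320234 150.02573434] 32.7333
top 528 x' pct [-28.8 -27.9 -26.1   6.   38.8  39.7  40.8] y' [-23.4 -22.6 -21.6  -1.1  19.8  21.3  22.8] z [49.6 53.9 57.2]
  x bin -35 24 y' min/max [-22.6  19.7]
  x bin -25 72 y' min/max [-22.6  20.9]
  x bin 15 77 y' min/max [-23.4  21.2]
  x bin 25 79 y' min/max [-23.1  22.8]
  x bin 35 42 y' min/max [-22.8  20.1]
  y bin -24 88 x' min/max [-26.5  39. ]
  y bin -16 99 x' min/max [-27.1  40.8]
  y bin -8 90 x' min/max [-27.3  40.1]
  y bin 0 89 x' min/max [-28.3  40.1]
  y bin 8 101 x' min/max [-28.6  39.3]
  y bin 16 61 x' min/max [-28.8  38.8]
side 219 x' pct [-40.1 -39.8 -39.2  -4.1  37.7  39.5  41.4] y' [-27.4 -22.9 -22.   -4.4  21.5  23.7  25.7] z [49.4 53.5 55.8]
  x bin -45 18 y' min/max [-19.6  20.8]
  x bin -35 31 y' min/max [-23.1  25.7]
  x bin -25 28 y' min/max [-21.9  20. ]
  x bin 15 23 y' min/max [-21.7  21.3]
  x bin 25 26 y' min/max [-22.9  24.3]
  x bin 35 13 y' min/max [-20.1  21.8]
  y bin -24 57 x' min/max [-37.8  37.5]
  y bin -16 34 x' min/max [-39.7  41.4]
  y bin -8 35 x' min/max [-39.8  38.3]
  y bin 0 37 x' min/max [-40.1  39.7]
  y bin 8 28 x' min/max [-40.   38.2]
  y bin 16 25 x' min/max [-39.4  38.1]
```

View pics/m5.png

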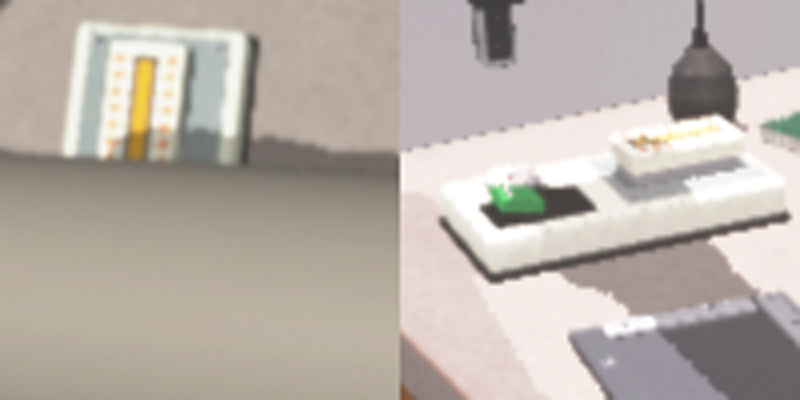

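```bash
python3 - <<'E'
from h import *
robot.move_linear([*ROCK,69],max_speed=120); print(P(),F())
guard([0,0,-1],14,1,14)
robot.move_linear([*ROCK,120],max_speed=150)
robot.move_pose([430,150,260],q(SY+np.pi))
for n in("top","side"):
    c,d=robot.capture(n); cv2.imwrite(f"pics/{n}6.png",c); np.save(f"{n}6.npy",d)
t=cv2.imread("pics/top6.png")[175:275,180:280]; s=cv2.imread("pics/side6.png")[130:230,195:295]
cv2.imwrite("pics/m6.png",cv2.resize(np.hstack([t,s]),None,fx=4,fy=4,interpolation=2)); print(P(),robot.read_time_s())
for k in "06":
  for n in("top","side"):
    W=cloud(n,np.load(f"{n}{k}.npy")); p=cv2.cvtColor(cv2.imread(f"pics/{n}{k}.png"),cv2.COLOR_BGR2HSV)
    m=(p[...,0]>45)&(p[...,0]<75)&(p[...,1]>120)&(abs(W[...,0]-450)<35)&(abs(W[...,1]-400)<35); print(k,n,m.sum(),np.round(np.percentile(W[m][:,2],[5,50,95]),1) if m.any() else "")
E
python3 m4.py 6 49 60 | grep pct
```

```text
[444.04682599 401.13036418  69.43328608] [0.56367621 0.18724751 0.24956778]
guard 13 [np.float64(-1.0), np.float64(-1.3), np.float64(2.0), np.float64(2.2), np.float64(0.7), np.float64(-0.6), np.float64(0.2), np.float64(-0.3), np.float64(-0.6), np.float64(0.2), np.float64(4.8), np.float64(10.2), np.float64(16.0)] pos [444.1 401.4  58.9] t 36.8083
[429.70983283 150.9607352  259.41922733] 38.5917
0 top 161 [36.9 43.6 48.2]
0 side 14 [41.9 43.7 46.9]
6 top 147 [35.6 39.7 42.6]
6 side 23 [37.9 39.9 41.9]
top 634 x' pct [-39.4 -38.4 -37.2   0.1  38.2  39.6  41.1] y' [-23.5 -22.6 -22.1  -1.5  19.8  21.1  22. ] z [49.8 53.7 57.6]
side 224 x' pct [-40.9 -39.8 -38.5  -1.8  37.4  39.5  39.8] y' [-25.5 -23.5 -22.1  -4.8  21.3  24.   25.1] z [49.4 53.4 55.6]
```

View pics/m6.png

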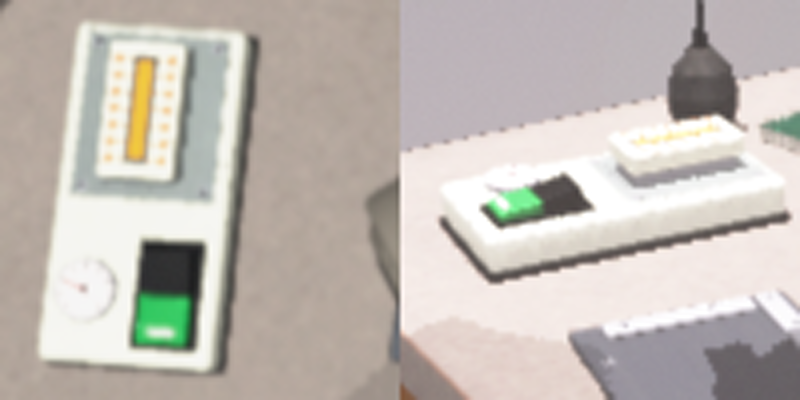

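```bash
python3 -c "
from bench import robot
print(robot.finish_job())"
```

```text
the job is handed in; nothing more can be done
None
```

The job is done and handed in, with the clock at about 38.6 s of the 64 s allowed. `finish_job` gives no verdict, so the figures below come from my own camera and force checks.

- **Squaring:** I pushed the plate against the long fence, then the short fence, then the long fence again, stopping each push on the wrist force. The side camera then put it about 0.05 mm and 0.3 mm from the flush spot, with its angle matching the nest's.
- **Placing:** I gripped the plate above the fences and measured it hovering over the pad. That showed it off by about 1.8 mm and 1.3 mm, so I corrected before lowering it gently (about 6 N at touch) and letting go. In the last pictures it is about 0 mm off along the pad and about 1 mm off across it. It lies flat and in line, with its top at about 53.7 mm against the expected 54 mm.
- **Vacuum:** I pressed the green end only after letting go. It went down to the hard stop, reaching about 16 N. The green half dropped from about 43.6 to 39.7 mm, and the gauge needle and rocker both show "on".
- **Bystanders:** I kept well clear of them but did not re-measure their positions.

**Disagreement:** the pushes stopped 1.1 mm and 2.7 mm further in than the camera and the nominal finger sizes predicted. I took this as finger size plus calibration error, because the camera showed the plate flush. The hover check took out whatever part of it affected the placing.

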